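# Unlock the trailer coupler and hold its tongue off the ball

## Robot

A 6-joint arm with a two-finger parallel gripper is mounted at the origin on a cart in front of the work surface, level with it; the furniture and walls round the work are solid. World frame = base frame: x ahead of the robot, y to its left, z up, the work surface at z = 0. Lengths are in m, angles in rad, forces in N, time in s.
With the tool pointing down it reaches from about 0.425 to 0.95 m from the base axis. Payload 3.5 kg.
Tool frame: the origin (TCP) lies midway between the tips of the shut fingers; the grasp point (between the pads) lies 19 mm behind it; z points along the fingers, y is the direction in which the jaws open and shut (so a half turn about z gives the same grasp; the last joint's range is limited). The gripper opens to 85 mm and grips with 20 to 120 N. Pads are 22 mm wide; open, the fingers measure 114 mm over their backs; the gripper's body (76 mm by 85 mm) begins 54 mm behind the grasp point. The pads swing forward as they close: fully open they stand 13 mm farther back than shut.
Start: joints at [0.99, 0.286, 1.577, -0, 1.279, -0.15], TCP at [0.282, 0.613, 0.231] pointing down, gripper open.
Joint ranges: [-2.77, 2.77], [-0.9, 2.22], [0.21, 2.48], [-1.53, 4.67], [0.24, 2.81], [-2.84, 2.84]. Speed limits (rad/s): [2.79, 2.79, 3.14, 3.14, 3.14, 3.14].

## Interface

Orientations are given as a unit quaternion [x, y, z, w].
In Python, from plant import bot, cams gives the robot as it stands.
- The arm moves only by the shell command python3 -m handwheel 'ROWS' [FORCE]. ROWS is JSON, a list of rows, each a list of 3 entries, a list of its own where there are three numbers: the shift along the tool's x, y, z in mm, then the turn about the tool's z in rad, then the finger opening in mm, from 0 to 85.4. In form: [[[x, y, z], turn, grip], ...]. A call has 1 to 8 rows; each row shifts and turns the commanded pose from where the row before left it, along the tool's axes as they then stand; what a row does not reach is not made up. A row lasts 1/8 s, in which the tool goes at most 62.5 mm and 10.7 degrees, less where a joint would pass 70% of its speed; a pose out of reach is approached as far as the arm can. A call with a gripper value outside its range is refused whole. The fingers move at their own pace and stop on an object; FORCE is the grip in N (left out, the last holds). Time passes only in rows, so rows that do not move let the fingers close. It gives the time, the measured TCP pose, the force and the opening at its end, in the units of the state.
- bot.get_obs(): the state, without advancing time (a new reading comes with each control period).
- cams.read_camera(name): name is "scene" or "top" or "wrist"; returns a dict with "image" (384x512x3 uint8, red, green, blue), "depth" (384x512 float32, m along the optical axis (not along the pixel's ray), 0 where there is no reading), "intrinsics" (3x3 intrinsics, pixels), "camera_from_world" (4x4, takes a point from world to camera coordinates). Camera axes: x right, y up, looking along -z (the intrinsics and any distortion apply to the point x, -y, -z); pixel columns grow to the right and rows downward; lengths in m; the calibration is good to about 2 mm. A picture is of the moment at which its call begins.
- bot.sign_off(): hands the job in, once; it reports no verdict.
The state is a dict: "clock": time; "q": joint angles; "qvel": joint speeds; "joint_efforts": joint torques, N m; "ee_pos": TCP position; "orientation": TCP orientation; "contact_force": force on the tool from outside, world axes, zero at the start; "torque": the same for the moment, N m; "finger_gap": finger opening in m.
Only numpy, scipy, OpenCV 4.12 (cv2) and the standard library are available. Lean on these libraries where they do the work, as an engineer would, in place of code of your own. Each camera call takes 0.05 s, during which the arm holds its last target. There are 200 camera calls.

## Task

Take the tall plywood lock plate out of the trailer coupler on the ball stand and stand it on edge in the empty middle slot of the rack, fully down and roughly centred, and let go. Then pinch the coupler's latch tab sideways to its fixed post against the spring, lift the tongue straight up about 8 cm off the ball and finish still holding it there, still and level, carried by nothing else, so that a leather boot can be fitted. Leave the thread spool and the tape roll where they are.

Things in the scene. Friction and masses are not known exactly. Their poses are not given: they have to be found in the camera images.
- ball_stand: Fixed stand: dark steel base 185 x 96 x 10 mm with a 40 mm steel ball, flat underneath, on a thin neck, ball centre 60 mm above the bench. Origin on the bench under the ball, z up, x towards the saddle (118 mm behind the ball) on which the tongue's tube rests; the saddle's cheeks reach 66 mm above the bench.
- tongue: Loose coupler with tongue tube, 0.48 kg. Origin: ball centre when seated (60 mm above bench); x along the tube, away from the ball; z up. Grey housing 56 x 56 mm, z -6 to 28, ribs to z 36; tube 40 wide, 30 high, x 28 to 149. On top, two upright tabs 26 mm wide in x, 8 thick in y: fixed post (y -15.5 to -7.5) and ridged steel latch tab (y 7.5 to 15.5, closed).
- coupler_grip (a point): Point at (0, -6.5, 62) mm in the tongue's frame: middle of the pinch, across the outsides of post and latch tab, when the latch is fully pulled (18 mm wide then, 31 mm when closed). Both tabs may be gripped from z 44 mm to their tops at z 78 mm in the tongue's frame; the tongue balances nearly under this point.
- latch (a joint): Latch slide, m: 0 closed, 0.013 fully pulled (tab 2 mm from the post). The tab moves along the tongue's -y, towards the fixed post; the spring pushes back with 5 N closed, 10 N fully pulled. Its hook, under the ball's flat underside, is free from about 0.011; with the lock plate in place the latch moves only 5 mm.
- lock_plate: Loose plywood plate 110 mm long (x), 10 mm thick (y), 95 mm high (z), 0.08 kg; origin at the centre of its lower edge. At the start it stands on edge on the housing's ribs (36 mm above the tongue's origin) in the 15 mm gap between post and latch tab, 53 mm of it above them.
- rack: Fixed wooden rack 100 mm (x) x 106 mm (y) x 36 mm high, origin at the centre of its underside. Three slots along x, 14 mm wide (18 mm at the mouth), 30 mm apart in y, floors 10 mm above the bench; the outer two hold low plates, the middle one is empty. Behind the rack, away from the bench's front edge, stands a fixed eyelet press 250 mm high; its lever knob is near x 0.58, y -0.17 m: go round it.
- middle_slot (a point): Centre of the floor of the rack's empty middle slot, 10 mm above the bench; same axes as the rack.
- low_plate_a: Low plywood plate 96 x 10 x 45 mm standing in the rack's slot at y +30 mm, top 55 mm above the bench; origin at the centre of its lower edge.
- low_plate_b: Low plywood plate 96 x 10 x 38 mm standing in the rack's slot at y -30 mm, top 48 mm above the bench; origin at the centre of its lower edge.
- spool: Bystander: thread spool 55 mm across, 70 mm high, standing; origin at the centre of its underside.
- tape_roll: Bystander: roll of masking tape 77 mm across, 19 mm high, lying flat; origin at the centre of its underside.

How it is judged:
By the outcome, as a careful person would: the job done as asked, in the order asked, and still so for the second after the job is handed in, while the arm keeps its last pose, push and grip.
It also fails if it takes over 45 s, if anything falls off the work surface, if the arm or the gripper's body presses on something with over 40 N, if the wrist force passes 120 N, or if a joint passes its speed limit or range.

## Working session

There is one attempt and no reset: what is moved stays moved. The work goes in short steps, Python scripts to look and compute and a shell command to move; the robot and the scene stay as the last step left them, time stands still between calls to the robot, and variables do not carry over. Pictures are saved under pics/ and viewed, about 8 in all and at most 12, crops included, and the job is handed in when it is done.

```bash
ls; mkdir -p pics
python3 - <<'E'
from plant import bot,cams
import cv2,numpy as np
o=bot.get_obs();print(o['ee_pos'],o['orientation'],o['finger_gap'],o['clock'],o['contact_force'])
for n in['scene','top']:
    r=cams.read_camera(n);cv2.imwrite(f'pics/{n}0.png',cv2.cvtColor(r['image'],cv2.COLOR_RGB2BGR));np.savez(f'pics/{n}0.npz',**r)
    M=np.linalg.inv(r['camera_from_world']);print(n,M.round(3).tolist(),r['intrinsics'].tolist(),[k for k in r])
E
python3 -c "
import cv2,numpy as np
a=cv2.imread('pics/top0.png');cv2.imwrite('pics/top0b.png',cv2.resize(a,(800,600),interpolation=cv2.INTER_CUBIC))"
```

```text
pics
[0.28149129 0.61278952 0.22992657] [ 2.13728789e-01  9.76892312e-01 -1.11191559e-03 -4.23731710e-04] 0.0854071921645069 0.0 [0.23739576 0.29054862 0.2458477 ]
scene [[0.56, 0.557, -0.614, -0.033], [-0.829, 0.372, -0.418, -0.462], [-0.004, 0.742, 0.67, 0.694], [0.0, 0.0, 0.0, 1.0]] [[444.27282630595545, 0.0, 250.90334030908133], [0.0, 444.27282630595545, 195.52526542487567], [0.0, 0.0, 1.0]] ['image', 'depth', 'intrinsics', 'camera_from_world']
top [[0.001, 0.986, -0.165, 0.35], [-0.999, -0.005, -0.032, -0.084], [-0.033, 0.165, 0.986, 0.952], [0.0, 0.0, 0.0, 1.0]] [[369.68687591907906, 0.0, 254.40086105785872], [0.0, 369.68687591907906, 188.83979351291498], [0.0, 0.0, 1.0]] ['image', 'depth', 'intrinsics', 'camera_from_world']
```

View pics/top0.png

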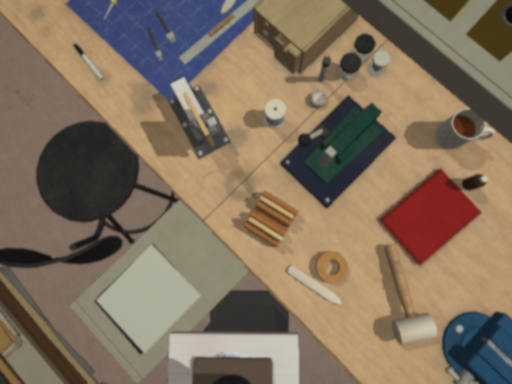

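View pics/scene0.png

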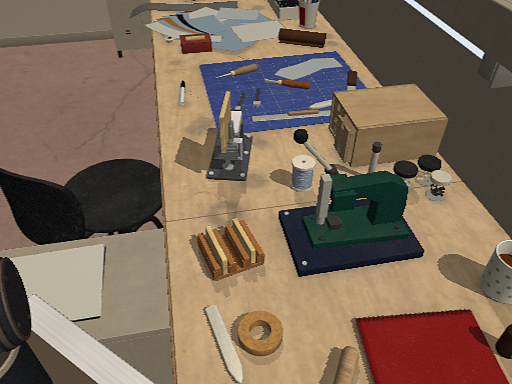

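```bash
cat > h.py <<'E'
import numpy as np,cv2
def cloud(r):
    K=r['intrinsics'];d=r['depth'];h,w=d.shape
    v,u=np.mgrid[:h,:w]
    P=np.stack([(u-K[0,2])/K[0,0]*d,-(v-K[1,2])/K[1,1]*d,-d,np.ones_like(d)],-1)
    W=P@np.linalg.inv(r['camera_from_world']).T
    return W[...,:3]
def ray(r,u,v,z):
    K=r['intrinsics'];M=np.linalg.inv(r['camera_from_world'])
    d=M[:3,:3]@np.array([(u-K[0,2])/K[0,0],-(v-K[1,2])/K[1,1],-1]);c=M[:3,3]
    return c+d*(z-c[2])/d[2]
def proj(r,p):
    c=r['camera_from_world']@np.r_[p,1];K=r['intrinsics']
    return K[0,0]*c[0]/-c[2]+K[0,2],K[1,1]*-c[1]/-c[2]+K[1,2]
E
python3 - <<'E'
from h import *
t=np.load('pics/top0.npz');s=np.load('pics/scene0.npz')
def crop(r,b,size):
    x,y,w,h=b;return cv2.resize(cv2.cvtColor(r['image'][y:y+h,x:x+w],cv2.COLOR_RGB2BGR),size,interpolation=cv2.INTER_CUBIC)
A=np.hstack([crop(t,(155,65,80,100),(400,300*5//3-0)),crop(s,(200,85,60,100),(300,500))])
cv2.imwrite('pics/c1.png',A)
C=crop(t,(240,185,65,65),(390,390));D=crop(s,(185,205,90,85),(410,390))
cv2.imwrite('pics/c2.png',np.hstack([C,D]))
W=cloud(t);z=W[...,2]
def rect(m,name):
    P=W[m][:,:2].astype(np.float32);print(name,len(P),cv2.minAreaRect(P),W[m].mean(0).round(4))
u=np.arange(512)[None,:]*np.ones((384,1));v=np.arange(384)[:,None]*np.ones((1,512))
b1=(u>155)&(u<235)&(v>65)&(v<165);b2=(u>240)&(u<305)&(v>185)&(v<250)
for lo,hi in[(.004,.02),(.02,.05),(.07,.11),(.12,.15),(.16,.25)]: rect(b1&(z>lo)&(z<hi),(lo,hi))
print(np.histogram(z[b1],bins=np.arange(-.01,.25,.01)))
for lo,hi in[(.02,.04),(.02,.08),(.043,.052),(.052,.07)]: rect(b2&(z>lo)&(z<hi),('rack',lo,hi))
print(np.histogram(z[b2],bins=np.arange(-.01,.1,.005)))
E
```

```text
(0.004, 0.02) 1519 ((0.7197441458702087, 0.10879586637020111), (0.2830832302570343, 0.21127359569072723), 2.712196111679077) [0.7144 0.1091 0.0091]
(0.02, 0.05) 22 ((0.7133123874664307, 0.07892128825187683), (0.13420048356056213, 0.04698386415839195), 54.21754837036133) [0.7288 0.1106 0.039 ]
(0.07, 0.11) 958 ((0.6927173137664795, 0.0887279361486435), (0.20838628709316254, 0.06363736838102341), 26.959049224853516) [0.6967 0.0964 0.087 ]
(0.12, 0.15) 115 ((0.62939453125, 0.06097458302974701), (0.07126807421445847, 0.031227057799696922), 27.37655258178711) [0.6394 0.0661 0.1357]
(0.16, 0.25) 242 ((0.6463738083839417, 0.06958416104316711), (0.10980148613452911, 0.009934257715940475), 28.959537506103516) [0.6414 0.0669 0.1892]
(array([2397, 3307,  641,    3,    7,   12,   31,   56,   39,  680,  199,
         40,   16,   18,   84,   13,    7,    8,    8,   71,  155,    0,
          0,    0,    0]), array([-0.01,  0.  ,  0.01,  0.02,  0.03,  0.04,  0.05,  0.06,  0.07,
        0.08,  0.09,  0.1 ,  0.11,  0.12,  0.13,  0.14,  0.15,  0.16,
        0.17,  0.18,  0.19,  0.2 ,  0.21,  0.22,  0.2
[... 294 characters left out ...]
74816894531) [ 0.4306 -0.0944  0.0384]
('rack', 0.043, 0.052) 169 ((0.4324711859226227, -0.09330339729785919), (0.09496190398931503, 0.07021340727806091), 58.0679931640625) [ 0.4549 -0.1076  0.0481]
('rack', 0.052, 0.07) 168 ((0.4289811849594116, -0.09622752666473389), (0.09492572396993637, 0.06722545623779297), 58.11557388305664) [ 0.4053 -0.0821  0.0554]
(array([   3, 1057, 1310,   99,  157,   23,   27,  205,  224,  619,   27,
        138,   94,   97,    0,    0,    0,    0,    0,    0,    0]), array([-0.01 , -0.005,  0.   ,  0.005,  0.01 ,  0.015,  0.02 ,  0.025,
        0.03 ,  0.035,  0.04 ,  0.045,  0.05 ,  0.055,  0.06 ,  0.065,
        0.07 ,  0.075,  0.08 ,  0.085,  0.09 ,  0.095]))
```

View pics/c1.png

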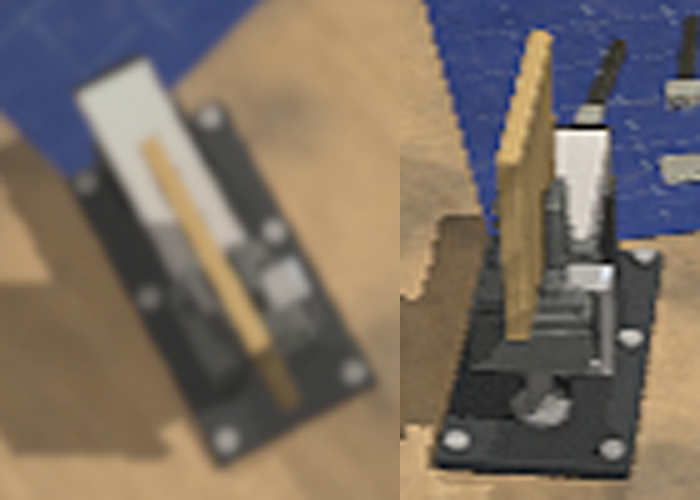

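View pics/c2.png

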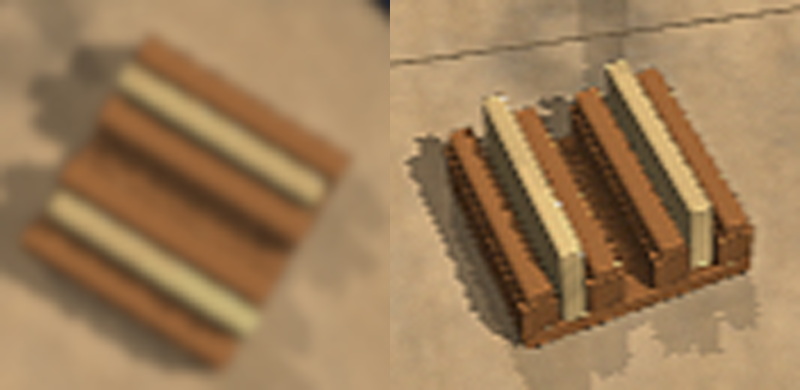

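The top and scene views show the plate standing on the coupler at about (0.646, 0.070), its long axis at 29°, top at z≈0.191. The rack is centred near (0.431, −0.0945) with slots along about 58°. I'll set out now.

```bash
python3 -m handwheel '[[[-46.5,-28.4,-6],0,85],[[-46.5,-28.4,-6],0,85],[[-46.5,-28.4,-6],0,85],[[-46.5,-28.4,-6],0,85],[[-46.5,-28.4,-6],0,85],[[-46.5,-28.4,-6],0,85],[[-46.5,-28.4,-6],0,85],[[-46.5,-28.4,-6],0,85]]' 30
python3 -m handwheel '[[[-46.5,-28.4,0],0,85],[[-46.5,-28.4,0],0,85],[[-46.5,-28.4,0],0,85],[[-46.5,-28.4,0],0,85],[[0,0,0],0.1837,60],[[0,0,0],0.1837,60],[[0,0,0],0.1837,60],[[0,0,0],0.1837,60]]'
python3 -m handwheel '[[[0,0,0],0.1837,60],[[0,0,0],0.1837,60],[[0,0,0],0.1837,60],[[0,0,0],0.1837,60],[[0,0,0],0.1837,60],[[0,0,0],0.1837,60],[[0,0,0],0.1837,60],[[0,0,0],0.1837,60]]'
cat > look.py <<'E'
from h import *
from plant import bot,cams
import sys
def look(n,f,save=True):
    r=cams.read_camera(n);np.savez(f'pics/{f}.npz',**r)
    cv2.imwrite(f'pics/{f}.png',cv2.cvtColor(r['image'],cv2.COLOR_RGB2BGR));return r
def pose():
    o=bot.get_obs();x,y,z,w=o['orientation']
    from scipy.spatial.transform import Rotation as R
    m=R.from_quat(o['orientation']).as_matrix()
    print('t',o['clock'],'p',o['ee_pos'].round(4),'yaw_y',np.degrees(np.arctan2(m[1,1],m[0,1])).round(2),'zax',m[:,2].round(4),'F',o['contact_force'].round(1),'gap',round(o['finger_gap'],4))
    return o,m
E
python3 - <<'E'
from look import *
o,m=pose();r=look('wrist','w1');M=np.linalg.inv(r['camera_from_world']);print(M.round(3).tolist())
W=cloud(r);z=W[...,2]
for lo,hi in[(.12,.15),(.175,.2)]:
    k=(z>lo)&(z<hi)&(np.hypot(W[...,0]-.646,W[...,1]-.07)<.09);print(lo,k.sum(),cv2.minAreaRect(W[k][:,:2].astype(np.float32)) if k.sum()>5 else 0,z[k].mean())
E
```

```text
clock: 1.1
ee_pos: [0.5255, 0.2499, 0.279]
orientation: [0.214, 0.977, -0.0, -0.0]
contact_force: [0.1, 0.4, 0.1]
finger_gap: 0.0846
clock: 2.1
ee_pos: [0.6462, 0.0705, 0.2785]
orientation: [0.553, 0.833, -0.0, -0.001]
contact_force: [0.4, -0.4, -0.0]
finger_gap: 0.06
clock: 3.1
ee_pos: [0.6462, 0.0707, 0.2785]
orientation: [0.969, 0.248, -0.001, -0.0]
contact_force: [0.5, -0.0, 0.3]
finger_gap: 0.06
t 3.1 p [0.6462 0.0707 0.2785] yaw_y -61.33 zax [-1.4e-03  1.0e-04 -1.0e+00] F [ 0.5 -0.   0.3] gap 0.06
[[0.48, 0.844, 0.239, 0.706], [-0.877, 0.463, 0.13, 0.104], [-0.001, -0.272, 0.962, 0.422], [0.0, 0.0, 0.0, 1.0]]
0.12 472 ((0.6649349927902222, 0.08255542069673538), (0.06414557993412018, 0.03131985664367676), 29.48307228088379) 0.13684826393708463
0.175 1582 ((0.6453195810317993, 0.07076151669025421), (0.10977549105882645, 0.009913225658237934), 29.033056259155273) 0.19133507269180805
```

View pics/w1.png

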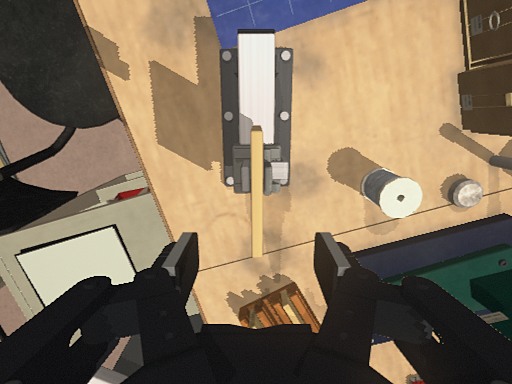

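```bash
python3 -m handwheel '[[[-0.7,-0.4,44],0,60],[[0,0,44],0,60],[[0,0,43],0,60],[[0,0,0],0,40],[[0,0,0],0,5],[[0,0,0],0,5],[[0,0,0],0,5],[[0,0,0],0,5]]' 35
python3 -m handwheel '[[[0,0,0],0,5],[[0,0,0],0,5]]'
python3 - <<'E'
from look import *
pose()
E
```

```text
clock: 4.15
ee_pos: [0.6474, 0.0706, 0.1514]
orientation: [0.968, 0.251, 0.002, 0.001]
contact_force: [0.1, -0.8, 5.8]
finger_gap: 0.0096
clock: 4.4
ee_pos: [0.6474, 0.0706, 0.1514]
orientation: [0.968, 0.251, 0.002, 0.001]
contact_force: [-0.5, -0.9, 6.2]
finger_gap: 0.0096
t 4.4 p [0.6474 0.0706 0.1514] yaw_y -60.97 zax [ 5.1e-03 -2.0e-04 -1.0e+00] F [-0.5 -0.9  6.2] gap 0.0096
```

```bash
python3 -m handwheel '[[[0,0,-8],0,5],[[0,0,-15],0,5],[[0,0,-25],0,5],[[0,0,-30],0,5],[[0,0,0],0,5]]' 45
python3 - <<'E'
from look import *
o,m=pose()
r=look('wrist','w2');W=cloud(r)
c=o['ee_pos'];d=W-c
x=d@m[:,0];y=d@m[:,1];z=W[...,2]
k=(abs(y)<.02)&(abs(x)<.09)&(z>c[2]+.0)&(z<c[2]+.06)
print('plate',k.sum(),cv2.minAreaRect(np.stack([x[k],y[k]],1).astype(np.float32)),np.percentile(z[k],[5,50,95,99]))
# tongue
for lo,hi in[(.13,.145),(.08,.1)]:
    k=(z>lo)&(z<hi)&(np.hypot(W[...,0]-.66,W[...,1]-.08)<.045);print(lo,k.sum(),cv2.minAreaRect(W[k][:,:2].astype(np.float32)),np.median(z[k]))
# rack
k=(np.hypot(W[...,0]-.431,W[...,1]+.0945)<.08)&(z>.02)&(z<.07);print('rack px',k.sum())
E
```

```text
clock: 5.03
ee_pos: [0.6475, 0.0706, 0.2304]
orientation: [0.968, 0.251, 0.003, 0.001]
contact_force: [-0.8, 0.4, 0.1]
finger_gap: 0.0093
t 5.025 p [0.6475 0.0706 0.2304] yaw_y -60.98 zax [ 7.e-03 -4.e-04 -1.e+00] F [-0.8  0.4  0.1] gap 0.0093
plate 8644 ((0.01562582701444626, -0.0026458390057086945), (0.03705022484064102, 0.0726747140288353), 70.71432495117188) [0.24641364 0.27032571 0.28596579 0.2887548 ]
0.13 346 ((0.6485599279403687, 0.07301902770996094), (0.025885600596666336, 0.03169363737106323), 28.81475830078125) 0.1381715650939544
0.08 2176 ((0.6646525859832764, 0.0769590437412262), (0.0829821228981018, 0.06416640430688858), 28.79694366455078) 0.0882927114971939
rack px 12
```

View pics/w2.png

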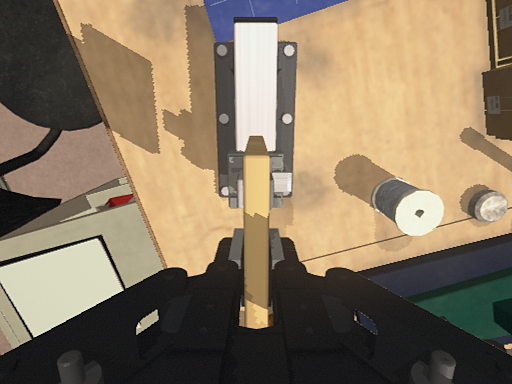

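```bash
python3 -m handwheel '[[[-44.9,6.5,0],0,5],[[-44.9,6.5,0],0,5],[[-44.9,6.5,0],0,5],[[-44.9,6.5,0],0,5],[[-44.9,6.5,0],0,5],[[-44.9,6.5,0],0,5],[[0,0,0],-0.169,5],[[0,0,0],-0.169,5]]' 
python3 -m handwheel '[[[0,0,0],-0.169,5],[[0,0,40],0,5],[[0,0,40],0,5],[[0,0,0],0,5]]'
python3 - <<'E'
from look import *
o,m=pose();c=o['ee_pos']
for n in['wrist','top','scene']:
    r=look(n,n[0]+'3');W=cloud(r)
    d=W-c;x=d@m[:,0];y=d@m[:,1];z=W[...,2];L=(abs(x)<.08)&(abs(y)<.07)
    for nm,lo,hi in[('rack',.03,.0385),('lp',.043,.06),('plate',.1,.17)]:
        k=L&(z>lo)&(z<hi)
        if nm=='plate':k&=(abs(y)<.015)&(np.abs(x)>.014)
        print(n,nm,k.sum(),end=' ')
        if k.sum()>30:print(cv2.minAreaRect(np.stack([x[k],y[k]],1).astype(np.float32)),W[k].mean(0).round(4),'y med',np.median(y[k]).round(4))
        if nm=='lp' and k.sum()>50:
            for sg in(1,-1):
                q=k&(y*sg>0);print('   lp',sg,q.sum(),cv2.minAreaRect(np.stack([x[q],y[q]],1).astype(np.float32)) if q.sum()>9 else '',np.median(z[q]))
E
```

```text
clock: 6.08
ee_pos: [0.4276, -0.0941, 0.2245]
orientation: [0.911, 0.412, -0.001, -0.001]
contact_force: [-0.1, 0.7, -1.0]
finger_gap: 0.0093
clock: 6.58
ee_pos: [0.4254, -0.0924, 0.1415]
orientation: [0.874, 0.485, -0.003, -0.005]
contact_force: [0.2, 0.7, -1.0]
finger_gap: 0.0099
t 6.575 p [ 0.4254 -0.0924  0.1415] yaw_y -31.94 zax [-0.0101  0.0049 -0.9999] F [ 0.2  0.7 -1. ] gap 0.0099
wrist rack 5065 ((0.0016421787440776825, 0.005580868571996689), (0.10492556542158127, 0.09985139966011047), 89.69921875) [ 0.4354 -0.0904  0.0364] y med 0.0191
wrist lp 2624 ((0.003754161298274994, 0.005468891933560371), (0.09487845748662949, 0.07016637176275253), 0.10196514427661896) [ 0.4339 -0.0889  0.0518] y med 0.0305
   lp 1 1348 ((0.0036971233785152435, 0.035513103008270264), (0.010275849141180515, 0.09487424045801163), 89.90674591064453) 0.04872647837830646
   lp -1 1276 ((0.005754105746746063, -0.024461599066853523), (0.010266430675983429, 0.08180469274520874), 89.90385437011719) 0.0557796427075279
wrist plate 266 ((0.053258270025253296, -0.000927977729588747), (0.009841705672442913, 0.0015
[... 589 characters left out ...]
k 953 ((0.0012971237301826477, 0.005784366279840469), (0.10331229865550995, 0.10163697600364685), 89.03164672851562) [ 0.4213 -0.0988  0.0354] y med -0.0067
scene lp 386 ((-0.002294287085533142, 0.005828332155942917), (0.09635579586029053, 0.07109412550926208), 0.6187728643417358) [ 0.4149 -0.0977  0.0514] y med -0.0224
   lp 1 127 ((-0.011925101280212402, 0.03597671538591385), (0.06642244011163712, 0.010521209798753262), 0.07034114748239517) 0.047667469327998147
   lp -1 259 ((-0.0019348300993442535, -0.024311739951372147), (0.01127537153661251, 0.0963698998093605), 89.93795776367188) 0.05453209477777221
scene plate 417 ((-0.002307463437318802, -0.0011065499857068062), (0.010970642790198326, 0.11124072223901749), 85.07818603515625) [ 0.4074 -0.121   0.1329] y med -0.0013
  return _methods._mean(a, axis=axis, dtype=dtype,
  ret = ret.dtype.type(ret / rcount)
```

View pics/w3.png

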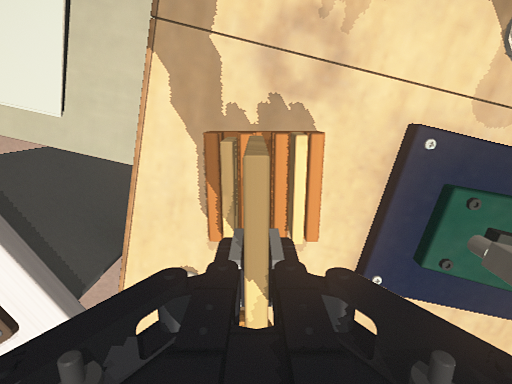

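```bash
python3 -m handwheel '[[[3.5,5.7,0],0,5],[[0,0,0],0,5]]'
python3 - <<'E'
from look import *
o,m=pose();c=o['ee_pos'];print(o['q'].round(3))
ex=np.array([np.cos(np.radians(58)),np.sin(np.radians(58))]);ey=np.array([ex[1],-ex[0]])
for n in['wrist','scene']:
    r=look(n,n[0]+'4');W=cloud(r);d=(W-c)[...,:2];x=d@ex;y=d@ey;z=W[...,2];L=(abs(x)<.08)&(abs(y)<.06)
    f=lambda q:[np.round(a,4) for a in cv2.minAreaRect(np.stack([x[q],y[q]],1).astype(np.float32))[:2]] if q.sum()>9 else ''
    for sg in(1,-1):print(n,'lp',sg,f(L&(z>.043)&(z<.06)&(y*sg>.01)))
    print(n,'rack',f(L&(z>.03)&(z<.0385)))
    for zz in(.085,.095,.105,.115,.125,.135):
        k=L&(abs(z-zz)<.005)&(abs(y)<.015)&(abs(x)>.0)
        if k.sum()>20: print('plate',zz,k.sum(),np.percentile(y[k],[2,50,98]).round(4),np.percentile(x[k],[1,99]).round(4))
    print('lowest',np.percentile(z[L&(abs(y)<.012)&(z>.06)],[0,1]))
E
```

```text
clock: 6.98
ee_pos: [0.4371, -0.0946, 0.1479]
orientation: [0.874, 0.485, 0.001, 0.001]
contact_force: [0.2, -0.2, -1.3]
finger_gap: 0.0094
t 6.975 p [ 0.4371 -0.0946  0.1479] yaw_y -31.92 zax [ 0.0027 -0.0012 -1.    ] F [ 0.2 -0.2 -1.3] gap 0.0094
[-0.441 -0.145  2.193  0.     1.09   0.116]
wrist lp 1 [array([0.0028, 0.0234]), array([0.0102, 0.0878])]
wrist lp -1 [array([-0.0055, -0.0366]), array([0.0103, 0.0953])]
wrist rack [array([-0.0022, -0.0068]), array([0.0992, 0.1042])]
plate 0.105 22 [-0.0046 -0.0011  0.003 ] [0.0533 0.0536]
plate 0.125 28 [-0.0051 -0.0008  0.0031] [0.0533 0.0537]
plate 0.135 25 [-0.0056 -0.0016  0.0031] [0.0525 0.0537]
lowest [0.09633614 0.15299142]
scene lp 1 [array([-0.0244,  0.0234]), array([0.0104, 0.0505])]
scene lp -1 [array([-0.0057, -0.0362]), array([0.0105, 0.0984])]
scene rack [array([-0.0036, -0.0064]), array([0.1027, 0.1033])]
plate 0.095 64 [-0.0062 -0.0056  0.0023] [-0.0572  0.0517]
plate 0.105 89 [-0.0063 -0.0058  0.0007] [-0.0566  0.0495]
plate 0.115 85 [-0.0065 -0.0056  0.0018] [-0.0569  0.0486]
plate 0.125 85 [-0.0065 -0.0057  0.0025] [-0.0573  0.0521]
plate 0.135 69 [-0.0064 -0.0056  0.0024] [-0.0578  0.0514]
lowest [0.09266507 0.09622715]
```

```bash
python3 -m handwheel '[[[0,-5.4,0],0,5],[[0,0,25],0,5],[[0,0,22],0,5],[[0,0,0],0,5],[[0,0,0],0,5],[[0,0,0],0,5]]'
cat > rk.py <<'E'
from look import *
o,m=pose();c=o['ee_pos'];print(o['q'].round(3))
ex=np.array([np.cos(np.radians(58)),np.sin(np.radians(58))]);ey=np.array([ex[1],-ex[0]])
for n in['wrist','scene']:
    r=look(n,n[0]+sys.argv[1]);W=cloud(r);d=(W-c)[...,:2];x=d@ex;y=d@ey;z=W[...,2];L=(abs(x)<.08)&(abs(y)<.06)
    f=lambda q:[np.round(a,4) for a in cv2.minAreaRect(np.stack([x[q],y[q]],1).astype(np.float32))[:2]] if q.sum()>9 else ''
    for sg in(1,-1):print(n,'lp',sg,f(L&(z>.043)&(z<.06)&(y*sg>.015)))
    print(n,'rack',f(L&(z>.03)&(z<.0385)&(abs(y)>.009)))
    for zz in(.065,.075,.085,.095,.105):
        k=L&(abs(z-zz)<.005)&(abs(y)<.015)
        if k.sum()>20: print('plate',zz,k.sum(),np.percentile(y[k],[2,50,98]).round(4),np.percentile(x[k],[1,99]).round(4))
E
python3 rk.py 5
```

```text
clock: 7.82
ee_pos: [0.4319, -0.0916, 0.1005]
orientation: [0.874, 0.485, 0.001, 0.001]
contact_force: [-0.0, -0.2, -0.8]
finger_gap: 0.0094
t 7.825 p [ 0.4319 -0.0916  0.1005] yaw_y -31.94 zax [ 0.002 -0.001 -1.   ] F [-0.  -0.2 -0.8] gap 0.0094
[-0.44  -0.085  2.238 -0.     0.987  0.118]
wrist lp 1 [array([0.0031, 0.0294]), array([0.0104, 0.0879])]
wrist lp -1 [array([ 0.0026, -0.0304]), array([0.0103, 0.0799])]
wrist rack [array([-0.0025, -0.0007]), array([0.1045, 0.1001])]
plate 0.065 25 [-0.005  -0.0011  0.0029] [0.0533 0.0537]
plate 0.085 32 [-0.0051 -0.0008  0.0034] [0.0532 0.0538]
plate 0.095 37 [-0.0054 -0.001   0.0032] [0.0527 0.0538]
plate 0.105 129 [-0.0139 -0.0001  0.0142] [0.0068 0.0538]
scene lp 1 [array([-0.0165,  0.0295]), array([0.0653, 0.0105])]
scene lp -1 [array([-0.0074, -0.0303]), array([0.0969, 0.0109])]
scene rack [array([-0.0032, -0.0015]), array([0.1042, 0.102 ])]
plate 0.065 82 [-0.0061 -0.0054  0.0033] [-0.0572  0.0488]
plate 0.075 68 [-0.006  -0.0052  0.0035] [-0.057  0.052]
plate 0.085 63 [-0.006  -0.0053  0.0039] [-0.0566  0.0266]
plate 0.095 58 [-0.0061 -0.0051  0.0041] [-0.0568 -0.0033]
plate 0.105 63 [-0.0126 -0.0053  0.0029] [-0.0576 -0.0034]
```

```bash
python3 -m handwheel '[[[0,0.4,10],0,5],[[0,0,10],0,5],[[0,0,10],0,5],[[0,0,3],0,5],[[0,0,0],0,5],[[0,0,0],0,5]]'; python3 -m handwheel '[[[0,0,2],0,5],[[0,0,1],0,5],[[0,0,0],0,5],[[0,0,0],0,5]]'
```

```text
clock: 8.68
ee_pos: [0.4315, -0.0915, 0.0662]
orientation: [0.874, 0.485, 0.0, -0.0]
contact_force: [-0.3, -1.6, -0.8]
finger_gap: 0.0094
clock: 9.18
ee_pos: [0.432, -0.0918, 0.0659]
orientation: [0.874, 0.485, -0.0, -0.0]
contact_force: [-5.4, 3.4, 16.1]
finger_gap: 0.0092
```

```bash
python3 -m handwheel '[[[0,0,-2],0,5],[[0,0,0],0,14],[[0,0,0],0,24],[[0,0,0],0,26],[[0,0,-15],0,30],[[0,0,-40],0,40],[[0,0,-50],0,50],[[0,0,-50],0,60]]' 20; python3 -m handwheel '[[[0,0,-10],0,60],[[0,0,0],0,60],[[0,0,0],0,60]]';python3 rk.py 6
python3 - <<'E'
from look import *
for n in['wrist','scene']:
    r=np.load(f'pics/{n[0]}6.npz');W=cloud(r);z=W[...,2]
    k=(np.hypot(W[...,0]-.431,W[...,1]+.0945)<.065)&(z>.095)&(z<.115);print(cv2.minAreaRect(W[k][:,:2].astype(np.float32)),np.median(z[k]))
    k=(np.hypot(W[...,0]-.431,W[...,1]+.0945)<.085)&(z>.03)&(z<.0385);print(cv2.minAreaRect(W[k][:,:2].astype(np.float32)))
E
```

```text
clock: 10.18
ee_pos: [0.4314, -0.0914, 0.2229]
orientation: [0.874, 0.485, 0.0, 0.0]
contact_force: [1.5, -0.1, -0.2]
finger_gap: 0.0597
clock: 10.55
ee_pos: [0.4305, -0.091, 0.2285]
orientation: [0.874, 0.485, -0.001, -0.001]
contact_force: [0.0, 0.0, 0.6]
finger_gap: 0.0601
t 10.55 p [ 0.4305 -0.091   0.2285] yaw_y -31.94 zax [-0.0031  0.0014 -1.    ] F [0.  0.  0.6] gap 0.0601
[-0.44  -0.253  2.128 -0.     1.269  0.118]
wrist lp 1 [array([-0.0005,  0.0306]), array([0.0102, 0.095 ])]
wrist lp -1 [array([-0.0055, -0.0293]), array([0.0102, 0.0959])]
wrist rack [array([-0.0019,  0.0006]), array([0.1049, 0.0988])]
plate 0.105 1185 [-0.0039  0.0008  0.0055] [-0.0544  0.0528]
scene lp 1 [array([-0.0014,  0.0311]), array([0.0963, 0.0102])]
scene lp -1 [array([-0.0063, -0.0291]), array([0.0103, 0.0967])]
scene rack [array([-0.003 ,  0.0001]), array([0.1044, 0.1024])]
plate 0.065 79 [-0.0041 -0.0035  0.0047] [-0.0567  0.049 ]
plate 0.075 87 [-0.0044 -0.0035  0.005 ] [-0.0568  0.0519]
plate 0.085 85 [-0.0042 -0.0035  0.0054] [-0.0565  0.05  ]
plate 0.095 88 [-0.0042 -0.0035  0.0045] [-0.0565  0.0492]
plate 0.105 252 [-0.004   0.0004  0.0059] [-0.0561  0.0523]
((0.430545836687088, -0.09263432025909424), (0.10995563119649887, 0.009614590555429459), 57.98004150390625) 0.10581051850994469
((0.4299132525920868, -0.09319795668125153), (0.09929587692022324, 0.10489440709352493), 58.137760162353516)
((0.4306202232837677, -0.09234338998794556), (0.11243288964033127, 0.010922838002443314), 57.97431182861328) 0.10466067040210097
((0.42975756525993347, -0.09313464164733887), (0.11100874841213226, 0.10409526526927948), 57.418174743652344)
```

View pics/w6.png

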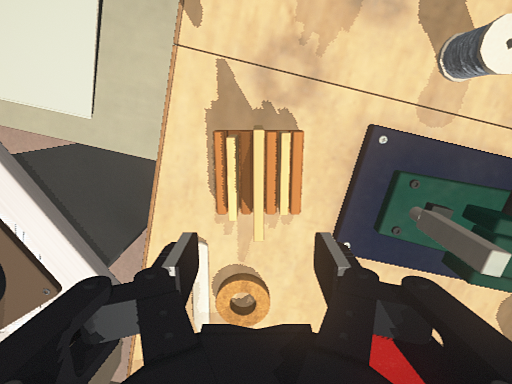

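```bash
python3 -m handwheel '[[[41.9,17.3,0],0,65],[[41.9,17.3,0],0,65],[[41.9,17.3,0],0,65],[[41.9,17.3,0],0,65],[[41.9,17.3,0],0,65],[[41.9,17.3,0],0,65],[[0,0,0],0.17,65],[[0,0,0],0.17,65]]'; python3 -m handwheel '[[[0,0,0],0.17,65],[[0,0,0],0,65],[[0,0,0],0,65],[[0,0,0],0,65]]'
cat > tg.py <<'E'
from look import *
o,m=pose();c=o['ee_pos']
for n in sys.argv[2:]:
    r=look(n,n[0]+sys.argv[1]);W=cloud(r);z=W[...,2]
    k=(z>.13)&(z<.145)&(np.hypot(W[...,0]-.6486,W[...,1]-.073)<.03);q=cv2.minAreaRect(W[k][:,:2].astype(np.float32));print(n,'tabs',k.sum(),q,np.median(z[k]))
    ctr=np.array(q[0]);e=np.array([ctr-c[:2]])@m[:2,:2];print('tab ctr in tool mm',(e*1e3).round(1))
    y=(W[k]-c)@m[:,1];print('y hist',np.histogram(y*1e3,bins=np.arange(-34,20,2)))
    b=r['image'];x0,y0=[int(a) for a in proj(r,[*ctr,.13])];s=50
    cv2.imwrite(f'pics/{n[0]}{sys.argv[1]}c.png',cv2.resize(cv2.cvtColor(b[max(y0-s,0):y0+s,max(x0-s,0):x0+s],cv2.COLOR_RGB2BGR),(500,500),interpolation=cv2.INTER_CUBIC))
E
python3 tg.py 7 wrist scene
```

```text
clock: 11.65
ee_pos: [0.6523, 0.0675, 0.2277]
orientation: [0.945, 0.328, -0.002, -0.001]
contact_force: [-0.5, -0.2, 0.2]
finger_gap: 0.065
clock: 12.15
ee_pos: [0.6525, 0.0669, 0.23]
orientation: [0.968, 0.25, -0.0, -0.0]
contact_force: [-1.7, -0.1, -0.9]
finger_gap: 0.0651
t 12.15 p [0.6525 0.0669 0.23  ] yaw_y -61.08 zax [-6.e-04  0.e+00 -1.e+00] F [-1.7 -0.1 -0.9] gap 0.0651
wrist tabs 598 ((0.6487236022949219, 0.07338635623455048), (0.025780202820897102, 0.030975131317973137), 29.238418579101562) 0.13823034511647192
tab ctr in tool mm [[-0.1 -7.5]]
y hist (array([ 0,  0,  0,  0,  0, 28, 68, 80, 66, 83,  0,  0,  0,  0,  0,  0,  0,
       34, 88, 62, 82,  7,  0,  0,  0,  0]), array([-34, -32, -30, -28, -26, -24, -22, -20, -18, -16, -14, -12, -10,
        -8,  -6,  -4,  -2,   0,   2,   4,   6,   8,  10,  12,  14,  16,
        18]))
scene tabs 67 ((0.6475446820259094, 0.07200917601585388), (0.027629366144537926, 0.03277648612856865), 24.493669509887695) 0.13691489508602617
tab ctr in tool mm [[-1.8 -6.9]]
y hist (array([ 0,  0,  0,  0,  0,  2,  4, 10,  8, 11,  1,  0,  0,  0,  0,  0,  0,
        2,  6,  8,  6,  9,  0,  0,  0,  0]), array([-34, -32, -30, -28, -26, -24, -22, -20, -18, -16, -14, -12, -10,
        -8,  -6,  -4,  -2,   0,   2,   4,   6,   8,  10,  12,  14,  16,
        18]))
```

View pics/w7c.png

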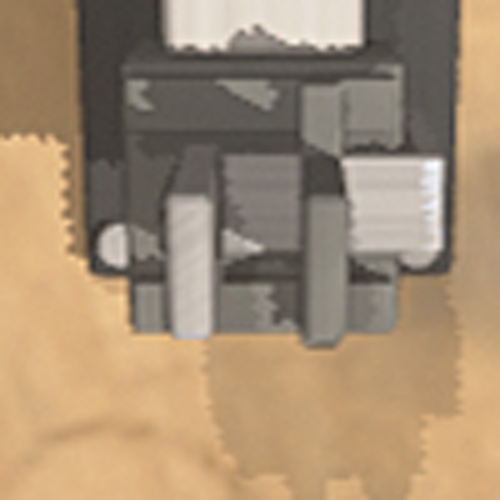

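Run:
```python
from look import *
r=np.load('pics/w7.npz');W=cloud(r);O=np.array([.6486,.0732,.06]);a=np.radians(28.9)
R=np.array([[np.cos(a),np.sin(a),0],[-np.sin(a),np.cos(a),0],[0,0,1]])
P=((W-O)@R.T*1e3)
z=P[...,2]
for ylo in range(-48,36,6):
    row=[]
    for xlo in range(-32,40,8):
        k=(P[...,1]>ylo)&(P[...,1]<ylo+6)&(P[...,0]>xlo)&(P[...,0]<xlo+8);row.append(int(np.percentile(z[k],90)) if k.sum()>3 else None)
    print(ylo,row)
```

```text
-48 [-48, -48, 237, 242, 241, 233, -47, -48, -48]
-42 [None, None, 206, 209, 215, 232, 251, -47, -48]
-36 [None, None, 34, 34, 34, 263, 260, -48, -48]
-30 [36, 37, 33, 34, 34, 255, 269, 29, -48]
-24 [36, 37, 35, 34, 34, 254, 270, 36, 24]
-18 [44, 37, 79, 79, 79, 261, 270, 43, 25]
-12 [45, 37, 79, 79, 79, 262, 45, 44, 25]
-6 [37, 37, 35, 34, 34, 262, 37, 36, 25]
0 [37, 37, 35, 34, 34, 260, 270, 36, 25]
6 [36, 37, 78, 79, 79, 252, 269, 35, 25]
12 [None, None, 78, 79, 79, 255, 268, 35, 25]
18 [37, 37, 33, 29, 29, 263, 258, 36, 24]
24 [36, 37, 205, 210, 216, 231, 249, 29, -48]
30 [None, None, 239, 236, 218, 233, -47, -48, -47]
```

```bash
python3 -m handwheel '[[[0,-1,42],0,65],[[0,0,42],0,65],[[0,0,40],0,65],[[0,0,0],0,50],[[0,0,0],0,35],[[0,0,0],0,24],[[0,0,0],0,24],[[0,0,0],0,24]]' 60
python3 - <<'E'
from look import *
pose()
E
```

```text
clock: 13.25
ee_pos: [0.6537, 0.0681, 0.109]
orientation: [0.968, 0.249, 0.002, 0.0]
contact_force: [-0.2, 0.9, 5.8]
finger_gap: 0.0241
t 13.25 p [0.6537 0.0681 0.109 ] yaw_y -61.16 zax [ 4.5e-03  4.0e-04 -1.0e+00] F [-0.2  0.9  5.8] gap 0.0241
```

```bash
python3 -m handwheel '[[[0,0,0],0,18],[[0,0,0],0,12],[[0,0,0],0,10],[[0,0,0],0,10],[[0,0,0],0,10]]' 60; python3 tg.py 8 wrist scene
```

```text
clock: 13.88
ee_pos: [0.6544, 0.0669, 0.1095]
orientation: [0.968, 0.249, 0.003, 0.002]
contact_force: [-0.7, -1.8, 7.8]
finger_gap: 0.0156
t 13.875 p [0.6544 0.0669 0.1095] yaw_y -61.16 zax [ 0.0062 -0.0017 -1.    ] F [-0.7 -1.8  7.8] gap 0.0156
wrist tabs 2677 ((0.6522092819213867, 0.06666970252990723), (0.026920979842543602, 0.04265014827251434), 29.04265594482422) 0.1381639536579506
tab ctr in tool mm [[-2.  -0.9]]
y hist (array([  0,   0,   0,   0,   0,   3,  49,  46,  46,  42,  71,  74, 159,
       255, 271, 236,  98, 234, 269, 258, 217,  70,  76,  59,  30,  52]), array([-34, -32, -30, -28, -26, -24, -22, -20, -18, -16, -14, -12, -10,
        -8,  -6,  -4,  -2,   0,   2,   4,   6,   8,  10,  12,  14,  16,
        18]))
scene tabs 128 ((0.6481426954269409, 0.06371589004993439), (0.03561905398964882, 0.03032006323337555), 77.98657989501953) 0.13704816783979884
tab ctr in tool mm [[-7.  -0.3]]
y hist (array([ 0,  0,  0,  0,  0,  0,  6,  4,  5,  1,  5,  6, 10,  7,  7, 10,  4,
        6,  9,  7,  6,  5,  6,  4,  7,  5]), array([-34, -32, -30, -28, -26, -24, -22, -20, -18, -16, -14, -12, -10,
        -8,  -6,  -4,  -2,   0,   2,   4,   6,   8,  10,  12,  14,  16,
        18]))
```

```bash
python3 -m handwheel '[[[0,0,-4],0,10],[[0,0,-4],0,10],[[0,0,0],0,10]]' 60
python3 - <<'E'
from look import *
pose()
E
```

```text
clock: 14.35
ee_pos: [0.6513, 0.0679, 0.1127]
orientation: [0.969, 0.249, -0.001, -0.0]
contact_force: [2.2, 0.5, -6.1]
finger_gap: 0.0157
t 14.35 p [0.6513 0.0679 0.1127] yaw_y -61.17 zax [-2.1e-03  2.0e-04 -1.0e+00] F [ 2.2  0.5 -6.1] gap 0.0157
```

```bash
python3 -m handwheel '[[[0,0,-5],0,10],[[0,0,-5],0,10],[[0,0,0],0,10],[[0,0,0],0,10]]' 60
python3 - <<'E'
from look import *
pose()
r=look('scene','s9');x0,y0=232,140
cv2.imwrite('pics/s9c.png',cv2.resize(cv2.cvtColor(r['image'][80:190,180:290],cv2.COLOR_RGB2BGR),(550,550),interpolation=cv2.INTER_CUBIC))
W=cloud(r);k=(np.hypot(W[...,0]-.75,W[...,1]-.13)<.03);print('tube z',np.percentile(W[k][:,2],[50,90,98]))
E
```

```text
clock: 14.85
ee_pos: [0.6517, 0.0678, 0.1244]
orientation: [0.968, 0.249, -0.0, -0.0]
contact_force: [0.9, -0.2, -6.2]
finger_gap: 0.016
t 14.85 p [0.6517 0.0678 0.1244] yaw_y -61.14 zax [-9.e-04 -1.e-04 -1.e+00] F [ 0.9 -0.2 -6.2] gap 0.016
tube z [0.07310611 0.09991239 0.10066792]
```

View pics/s9c.png

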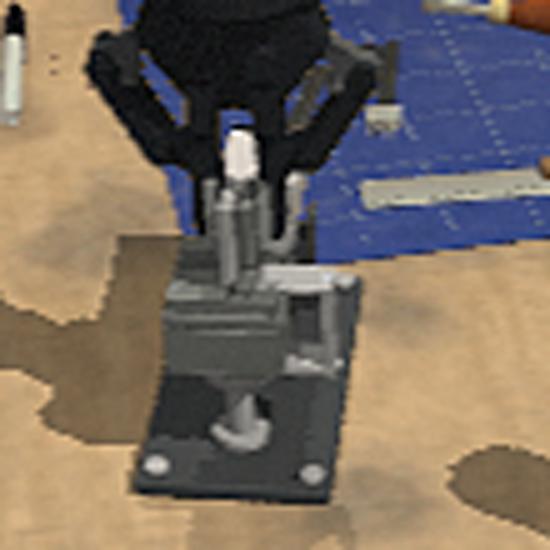

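```bash
python3 -m handwheel '[[[0,0,-10],0,10],[[0,0,-14],0,10],[[0,0,-14],0,10],[[0,0,-14],0,10],[[0,0,-10],0,10],[[0,0,-5],0,10],[[0,0,0],0,10],[[0,0,0],0,10]]' 60
python3 - <<'E'
from look import *
o,m=pose()
O=np.array([.6486,.0732,.06]);a=np.radians(28.9)
R=np.array([[np.cos(a),np.sin(a),0],[-np.sin(a),np.cos(a),0],[0,0,1]])
for n in['wrist','scene','top']:
    for f in ([n[0]+'0'] if n!='wrist' else ['w7'])+[n]:
        r=look(n,n[0]+'10') if f==n else np.load(f"pics/{'scene0' if f=='s0' else 'top0' if f=='t0' else f}.npz")
        P=(cloud(r)-O)@R.T*1e3
        zz=(24,34) if f!=n else (80,122)
        k=(P[...,0]>50)&(P[...,0]<145)&(abs(P[...,1])<14)&(P[...,2]>zz[0]-6)&(P[...,2]<zz[1])
        if k.sum()<20: print(f,k.sum());continue
        Q=P[k];A=np.c_[Q[:,:2],np.ones(len(Q))];s=np.linalg.lstsq(A,Q[:,2],rcond=None)[0]
        print(f,k.sum(),'slopes deg',np.degrees(s[:2]).round(2),'z at x=0',s[2].round(1),'med',np.median(Q[:,2]).round(1))
E
```

```text
clock: 15.9
ee_pos: [0.6516, 0.0678, 0.1905]
orientation: [0.968, 0.249, -0.001, -0.0]
contact_force: [-0.5, 0.9, -4.3]
finger_gap: 0.0154
t 15.9 p [0.6516 0.0678 0.1905] yaw_y -61.16 zax [-1.5e-03  1.0e-04 -1.0e+00] F [-0.5  0.9 -4.3] gap 0.0154
w7 3274 slopes deg [ 0.03 -0.02] z at x=0 24.7 med 24.8
wrist 7482 slopes deg [-0.13 -0.62] z at x=0 105.4 med 105.2
s0 98 slopes deg [-0.12  1.52] z at x=0 24.9 med 24.6
scene 30 slopes deg [ 0.24 -0.59] z at x=0 104.2 med 104.5
t0 297 slopes deg [ 0.04 -0.07] z at x=0 24.1 med 24.3
top 0
```

```bash
python3 -m handwheel '[[[0,0,0],0,10],[[0,0,0],0,10],[[0,0,0],0,10],[[0,0,0],0,10],[[0,0,0],0,10],[[0,0,0],0,10],[[0,0,0],0,10],[[0,0,0],0,10]]' 60
python3 - <<'E'
from look import *
o,m=pose();print(abs(o['qvel']).max())
O=np.array([.6486,.0732,.06]);a=np.radians(28.9)
R=np.array([[np.cos(a),np.sin(a),0],[-np.sin(a),np.cos(a),0],[0,0,1]])
P=(cloud(look('wrist','w11'))-O)@R.T*1e3
k=(P[...,0]>50)&(P[...,0]<145)&(abs(P[...,1])<14)&(P[...,2]>80)&(P[...,2]<122);print('tube',np.median(P[k][:,2]))
look('scene','s11')
E
```

```text
clock: 17.05
ee_pos: [0.6521, 0.0678, 0.1913]
orientation: [0.968, 0.249, -0.0, -0.0]
contact_force: [0.1, -0.7, -5.2]
finger_gap: 0.0157
t 17.05 p [0.6521 0.0678 0.1913] yaw_y -61.16 zax [-0.  0. -1.] F [ 0.1 -0.7 -5.2] gap 0.0157
0.001915810636753482
tube 106.19616952222682
```

View pics/s11.png

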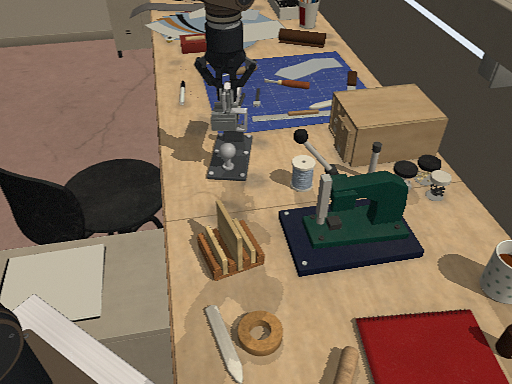

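The scene view shows the tongue held clear above the bare ball at about (228,150). The plate stands in the middle slot at (230,230), and the spool and tape roll haven't moved. I'll hand it in.

```bash
python3 -c "
from plant import bot
print(bot.sign_off())"
```

```text
the job is handed in; nothing more can be done
None
```

The job is done and handed in at 17 s. The lock plate is in the rack's middle slot and released. The tongue is still held about 81 mm above the ball, with the latch pinched to its post.

**Last checks:**
- **Plate:** its top was about 105 mm above the bench, so it is fully down. It was within about 1 mm of the rack's centre in the wrist view.
- **Tongue:** it was level to about 0.6°, with the joints nearly still (under 0.002 rad/s). The measured load was about 5 N, which matches its own weight, so nothing else is carrying it.
- **Spool and tape roll:** I compared them by eye only, and they looked unmoved in the final picture.

**What disagreed:**
- **Finger opening:** it read 15.6 mm against the expected 18 mm, which I put down to the pads giving under the 60 N grip. The wrist view taken just before the lift showed about 18 mm across the tabs.
- **Tube tilt:** the scene camera caught too little of the tube to confirm its tilt well, and the top camera saw none of it in its last picture. The level figure therefore rests mainly on the wrist camera.

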